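Load the matching spacer until it trips the roller switch

ROBOT

A 6-joint arm with a two-finger parallel gripper is mounted at the origin on the work surface. World frame = base frame: x ahead of the robot, y to its left, z up, the work surface at z = 0. Lengths are in m, angles in rad, forces in N, time in s.
With the tool pointing down it reaches from about 0.275 to 0.725 m from the base axis. Payload 5.6 kg.
Tool frame: the origin (TCP) lies on the centre line of the jaws, within the pads' length; the fingertips stand manip.tip_extent ahead of it and the grasp point (between the pads) lies 5 mm behind it (manip.tip_extent is the distance from the TCP to the fingertips, in m); y points along the fingers, z is the direction in which the jaws open and shut, and the axes are right-handed (so a half turn about y gives the same grasp; the last joint's range is limited). The gripper opens to 85 mm and grips with 20 to 120 N. Pads are 22 mm wide; open, the fingers measure 114 mm over their backs; the gripper's body (76 mm by 85 mm) begins 54 mm behind the grasp point. The pads swing forward as they close: fully open they stand 13 mm farther back than shut.
Start: joints at [-0.866, 0.255, 0.108, 0, -1.424, -0.285], TCP at [0.224, -0.502, 0.245] pointing down, gripper open.
Joint ranges: [-2.95, 2.95], [-1.21, 1.97], [-1.09, 1.5], [-2.87, 1.71], [-2.94, -0.07], [-3.05, 3.05]. Speed limits (rad/s): [2.57, 2.57, 3.14, 3.14, 3.14, 3.14].

INTERFACE

Orientations are given as a unit quaternion [w, x, y, z].
In Python, from rig import manip gives the robot as it stands.
- The arm moves only by the shell command python3 -m jog 'ROWS' [FORCE]. ROWS is JSON, a list of rows, each a list of 5 numbers: the opening, from -1 (shut) to 1 (fully open), then the shift along the tool's x, y, z each as a share of 300 mm, from -1 to 1, then the turn about the tool's y as a share of 1.5 rad, from -1 to 1. In form: [[grip, x, y, z, turn], ...]. A call has 1 to 20 rows; each row is the pose to reach, as a shift and turn from the pose measured when the call began, along the tool's axes at that moment; what a row does not reach only later rows make up. A row lasts 1/10 s, in which the tool goes at most 50 mm and 8.59 degrees, less where a joint would pass 70% of its speed; a pose out of reach is approached as far as the arm can. A call with a number of a shift or a turn outside -1 to 1 is refused whole. A call with a gripper value outside its range is refused whole. The fingers move at their own pace and stop on an object; FORCE is the grip in N (left out, the last holds). Time passes only in rows, so rows that repeat a pose let the fingers close. It gives the time, the measured TCP pose, the force and the opening at its end, in the units of the state.
- manip.observe(): the state, without advancing time (a new reading comes with each control period).
- manip.camera(name): name is "scene" or "top" or "wrist"; returns the picture (480x640x3 uint8, blue, green, red); there is no depth.
- manip.camera_params(name): a dict with "fov_y" (degrees; the focal length in pixels is half the picture's height over the tangent of half this angle, whatever the lens; pixels are square), "cx", "cy" (the principal point, pixels), "extrinsics" (4x4, takes a point from camera to world coordinates). Camera axes: x right, y down, z forward; pixel columns grow to the right and rows downward; lengths in m; the calibration is good to about 2 mm. A picture is of the moment at which its call begins: read the wrist's pose just before it. camera_params takes no time and is no camera call; for the wrist camera it gives the pose at the moment of the call.
- manip.job_done(): hands the job in, once; it reports no verdict.
The state is a dict: "clock": time; "q": joint angles; "qd": joint speeds; "tau": joint torques, N m; "position": TCP position; "orientation": TCP orientation; "force": force on the tool from outside, world axes, zero at the start; "torque": the same for the moment, N m; "gripper_width": finger opening in m.
Only numpy, scipy, OpenCV 4.12 (cv2) and the standard library are available. Lean on these libraries where they do the work, as an engineer would, in place of code of your own. Each camera call takes 0.05 s, during which the arm holds its last target.

TASK

One lane of the wooden rack has a roller switch behind it: find the spacer block that fits that lane snugly and feed it lengthways, flat on the desk, into the lane's mouth. Then push it on until the block has swung the switch's roller arm to about 35 degrees from square across the lane (25 to 45 is good, never further); the arm stays where it is pushed. Let nothing but the block touch the switch, and leave the other spacers, the glue, the jar and the brush where they are.

Things in the scene. Friction and masses are not known exactly. Their poses are not given: they have to be found in the camera images.
- rack: Fixed wooden rack, three parallel lanes side by side; the desk is their floor. Origin on the desk at the line of the lane mouths; y points out of the mouths (lanes run to -y), x across the lanes. Walls 14 mm thick, 42 mm high, from y 0 to -55 mm, with tapered lead-ins out to y +18 mm that widen each mouth 6 mm a side. Open behind y -55 mm. Yaw within 0.18 rad.
- bridge (a point): Middle of the plywood bridge lying over all lanes: centre of its top, 52 mm above the desk, at rack x 0, y -34 mm. It spans rack y -18 to -50 mm and x -131 to +131 mm, is 10 mm thick, underside 42 mm above the desk. Small blue clamps at both ends reach 64 mm above the desk.
- lane_s (a point): Mouth of the narrow lane, 47 mm wide, for the 44 mm spacer: middle of the mouth, on the desk, at rack x -73 mm; axes as the rack's.
- lane_m (a point): Mouth of the middle lane, 55 mm wide, for the 52 mm spacer: middle of the mouth, on the desk, at rack x -8 mm; axes as the rack's.
- lane_l (a point): Mouth of the wide lane, 63 mm wide, for the 60 mm spacer: middle of the mouth, on the desk, at rack x +65 mm; axes as the rack's.
- switch: Fixed bracket of the roller switch; which lane it is behind varies (the others have only a low wooden plate far behind). Origin on the desk on that lane's centre line at rack y -79 mm, axes as the rack's. The grey housing (24 x 50 x 35 mm tall, beside the lane at x -48 mm) and its arm are clamped anywhere within 15 mm either way along y, which this pose does not tell.
- roller_arm (a joint): Arm's angle, rad: 0 square across the lane, + as a block pushes it deeper; starts within 0.08. No spring: stays put, resists 6 to 8 N. Vertical pivot at switch x -48 mm; steel arm 40-44 mm high, over the block; 52 mm out hangs a black roller, 18 mm diameter, 12-38 mm high, mid-lane. A nose meets it 50 to 90 mm past the mouth; 0.61 rad (35 deg) comes 30 mm after 0.
- spacer_s: The narrowest of three look-alike plain birch spacer blocks lying flat: 44 mm wide (x axis), 130 mm long (y axis), 36 mm high, edges rounded 3 mm, about 0.13 kg, both ends alike. Origin: centre of the underside. Starts loose on the desk to the robot's left, y axis within 0.2 rad of world y; the three swap places.
- spacer_m: The middle one of three look-alike plain birch spacer blocks lying flat: 52 mm wide (x axis), 130 mm long (y axis), 36 mm high, edges rounded 3 mm, about 0.16 kg, both ends alike. Origin: centre of the underside. Starts loose on the desk to the robot's left, y axis within 0.2 rad of world y; the three swap places.
- spacer_l: The widest of three look-alike plain birch spacer blocks lying flat: 60 mm wide (x axis), 130 mm long (y axis), 36 mm high, edges rounded 3 mm, about 0.18 kg, both ends alike. Origin: centre of the underside. Starts loose on the desk to the robot's left, y axis within 0.2 rad of world y; the three swap places.
- glue: Bystander: white glue bottle, 52 mm diameter, 140 mm tall, standing behind the rack, to the robot's right; origin under its centre.
- water_jar: Bystander: open glass jar, 76 mm diameter, 75 mm tall, to the robot's right; origin under its centre.
- paste_brush: Bystander: a brush lying on the desk beyond the work; origin under its middle.
There are look-alikes about, which are no part of the job. What is shaped like the spacer_s but green or turquoise is not meant.

How it is judged:
By the outcome, as a careful person would: the job done as asked, in the order asked, and still so for the second after the job is handed in, with the robot touching nothing.
It also fails if it takes over 64 s, if anything falls off the work surface, if the arm or the gripper's body presses on something with over 40 N, if the wrist force passes 120 N, or if a joint passes its speed limit or range.

## Working session

There is one attempt and no reset: what is moved stays moved. The work goes in short steps, Python scripts to look and compute and a shell command to move; the robot and the scene stay as the last step left them, time stands still between calls to the robot, and variables do not carry over. Pictures are saved under pics/ and viewed, and the job is handed in when it is done.

```bash
mkdir -p pics; python3 - <<'E'
from rig import manip
import cv2
s=manip.observe(); print({k:s[k] for k in('clock','position','orientation','force','gripper_width')},manip.tip_extent)
for n in('scene','top','wrist'):
    p=manip.camera_params(n);print(n,p)
    cv2.imwrite(f'pics/{n}0.png',manip.camera(n))
E
```

```text
{'clock': 0.0, 'position': array([ 0.22403944, -0.50178524,  0.24438324]), 'orientation': array([ 0.69224688, -0.69093465, -0.14715568,  0.14747462]), 'force': array([-0.05778287, -0.56384103,  0.1399699 ]), 'gripper_width': 0.08553056827360522} 0.014
scene {'fov_y': 48.817799947271936, 'cx': 317.39432095606594, 'cy': 240.03187009903343, 'extrinsics': array([[ 0.50514985,  0.70533218, -0.49732298,  1.16306982],
       [ 0.86291764, -0.40342412,  0.30433884, -0.32778037],
       [ 0.01402789, -0.58288549, -0.81243321,  1.01347185],
       [ 0.        ,  0.        ,  0.        ,  1.        ]])}
top {'fov_y': 55.26352938240823, 'cx': 325.0016801957386, 'cy': 238.79115845535873, 'extrinsics': array([[ 0.01131354, -0.99561222,  0.09288874,  0.48280373],
       [-0.99991496, -0.01066174,  0.00751027,  0.0309054 ],
       [-0.00648696, -0.09296581, -0.99564817,  1.07590977],
       [ 0.        ,  0.        ,  0.        ,  1.        ]])}
wrist {'fov_y': 67.82356720031812, 'cx': 319.88009729047377, 'cy': 239.0475909564957, 'extrinsics': array([[-0.40826071,  0.8731272 ,  0.26640585,  0.15410341],
       [ 0.91286381,  0.38994778,  0.1209148 , -0.53151993],
       [ 0.00168963,  0.29255703, -0.95624658,  0.37292966],
       [ 0.        ,  0.        ,  0.        ,  1.        ]])}
```

View pics/scene0.png

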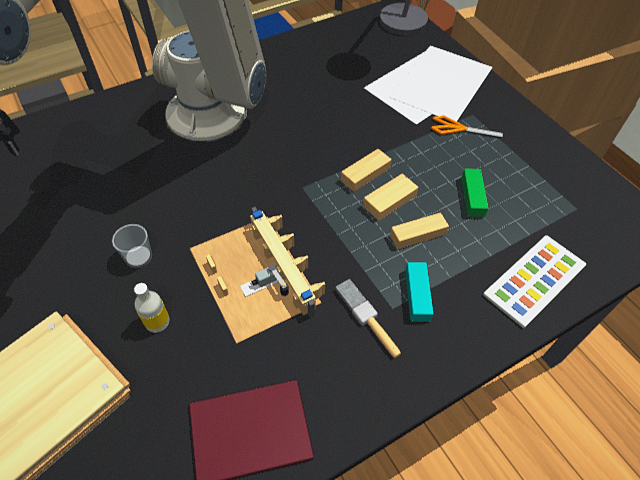

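View pics/top0.png

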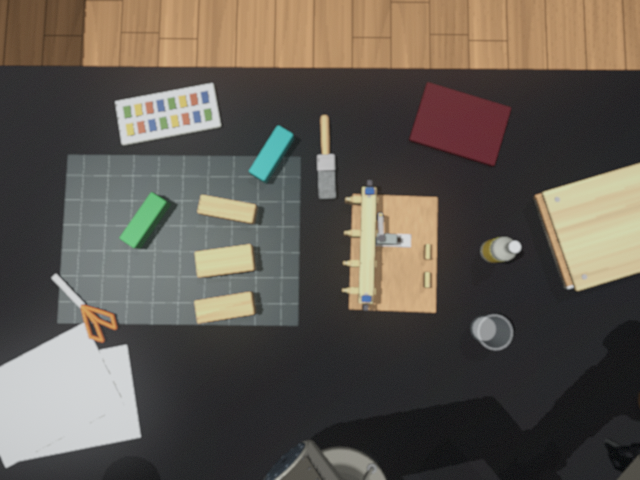

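View pics/wrist0.png

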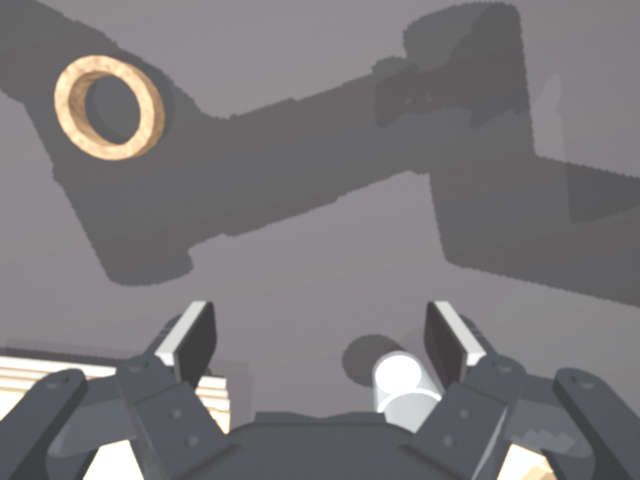

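The switch sits behind the top lane in the top view: the arm runs from the housing at (390,238) up to mid-lane near (380,218), and that lane is the widest. Next I'll measure the spacers and the rack.

```bash
cat > h.py <<'E'
import numpy as np,cv2
from rig import manip
def K(n,p=None):
    p=p or manip.camera_params(n); f=240/np.tan(np.radians(p['fov_y']/2)); return f,p['cx'],p['cy'],np.array(p['extrinsics'])
def px2w(n,uv,z,p=None):
    f,cx,cy,E=K(n,p); uv=np.atleast_2d(uv).astype(float)
    d=np.c_[(uv[:,0]-cx)/f,(uv[:,1]-cy)/f,np.ones(len(uv))]@E[:3,:3].T
    return E[:3,3]+d*((z-E[2,3])/d[:,2])[:,None]
def w2px(n,X,p=None):
    f,cx,cy,E=K(n,p); c=(np.atleast_2d(X)-E[:3,3])@E[:3,:3]
    return np.c_[c[:,0]/c[:,2]*f+cx,c[:,1]/c[:,2]*f+cy]
E
python3 - <<'E'
from h import *
im=cv2.imread('pics/top0.png')
hsv=cv2.cvtColor(im,cv2.COLOR_BGR2HSV)
m=((hsv[...,0]>10)&(hsv[...,0]<30)&(hsv[...,1]>50)&(hsv[...,2]>90)).astype(np.uint8)
m[:, :185]=0;m[:,275:]=0;m[:190]=0;m[330:]=0
cs,_=cv2.findContours(m,0,cv2.CHAIN_APPROX_NONE)
for c in cs:
    if len(c)<50: continue
    w=px2w('top',c.reshape(-1,2),.036)[:,:2]
    (x,y),(a,b),t=cv2.minAreaRect((w*1000).astype(np.float32)); print(cv2.contourArea(c),x,y,a,b,t, px2w('top',[c.reshape(-1,2).mean(0)],.036))
cv2.imwrite('pics/topz.png',cv2.resize(im[180:320,180:450],None,fx=2.9,fy=2.9,interpolation=3))
im=cv2.imread('pics/scene0.png')
cv2.imwrite('pics/scz.png',cv2.resize(im[190:340,180:340],None,fx=4,fy=4,interpolation=3))
E
```

```text
1349.5 423.0945129394531 263.61163330078125 54.856136322021484 132.99856567382812 9.81627082824707 [[0.4233271  0.26370984 0.036     ]]
1527.0 527.1510009765625 266.40777587890625 63.473453521728516 132.73379516601562 8.760856628417969 [[0.52718407 0.26643824 0.036     ]]
1104.0 646.75830078125 265.4502868652344 133.3936004638672 47.651206970214844 79.88555908203125 [[0.64636958 0.26470799 0.036     ]]
```

View pics/topz.png

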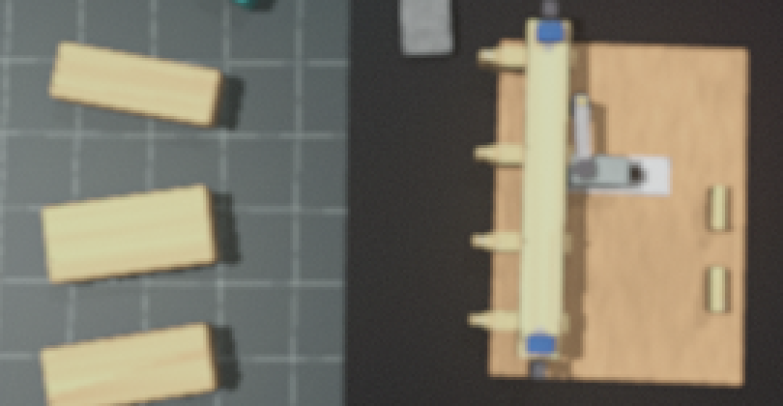

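View pics/scz.png

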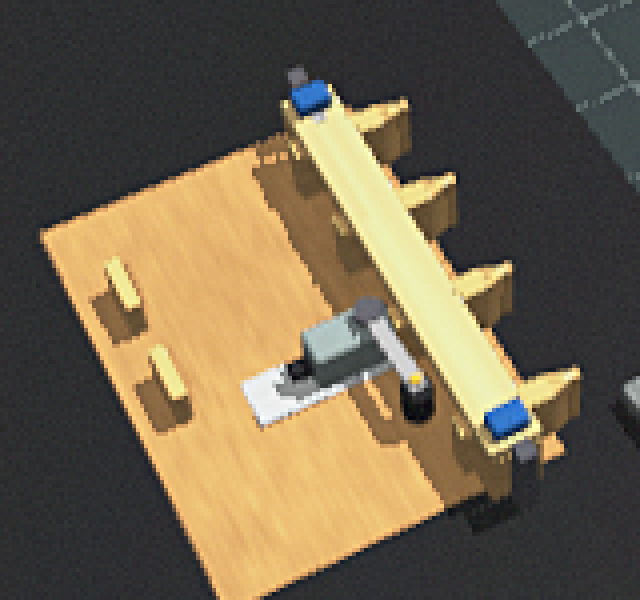

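```bash
cat >> h.py <<'E'
from scipy.spatial.transform import Rotation as R
def pose():
    s=manip.observe(); q=s['orientation']; return np.array(s['position']),R.from_quat([q[1],q[2],q[3],q[0]]).as_matrix(),s
def rowto(p,yaw=None):
    """share values to reach TCP p (world); yaw = angle of tool z-axis from world +x (mod pi)"""
    P,M,s=pose(); d=M.T@(np.array(p)-P)/.3
    out=[*np.round(d,4)]
    if yaw is not None:
        a=np.arctan2(M[1,2],M[0,2]); dy=(yaw-a+np.pi/2)%np.pi-np.pi/2
        t=dy*np.sign(M[2,1]); out+=[round(t/1.5,4), 'alt',round((t-np.sign(t)*np.pi)/1.5,3)]
    print('q6',s['q'][5],'row xyz turn',out)
E
python3 - <<'E'
from h import *
P,M,s=pose();print(M.round(3)); print(s['q'])
c=manip.camera_params('wrist')['extrinsics'];print('cam in tool',M.T@(c[:3,3]-P), (M.T@c[:3,:3]).round(2))
# rack mid approx
for uv in ([370,244],[228,260]): print(px2w('top',[uv],.052))
im=cv2.imread('pics/top0.png');cv2.imwrite('pics/rackz.png',cv2.resize(im[180:315,335:445],None,fx=4.4,fy=4.4,interpolation=2))
rowto([.46,.10,.245],0.15)
E
```

```text
[[ 0.913 -0.001 -0.408]
 [ 0.408  0.001  0.913]
 [-0.    -1.     0.002]]
[-8.66419070e-01  2.55640982e-01  1.07262156e-01 -3.14689129e-04
 -1.42393279e+00 -2.84555278e-01]
cam in tool [-0.07595586 -0.12846296  0.00161097] [[-0.    0.96  0.29]
 [ 0.   -0.29  0.96]
 [ 1.    0.    0.  ]]
[[ 0.56769387 -0.06226613  0.052     ]]
[[0.52836784 0.25503204 0.052     ]]
q6 -0.2845552775388655 row xyz turn [np.float64(1.536), np.float64(0.0007), np.float64(1.5116), np.float64(-0.8673), 'alt', np.float64(1.227)]
```

View pics/rackz.png

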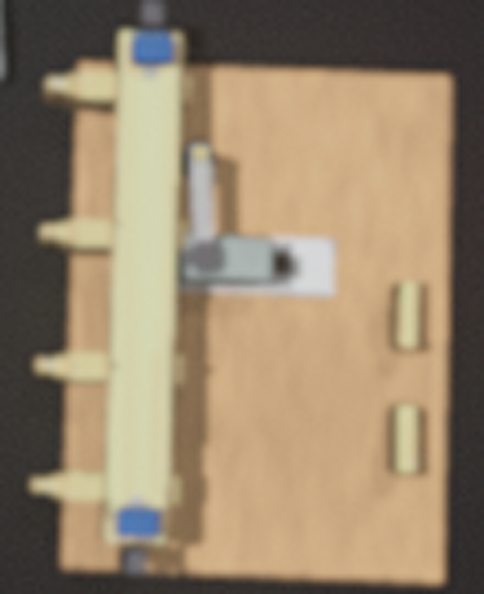

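```bash
python3 -m jog '[[1,0.1,0,0.1,-0.06],[1,0.2,0,0.2,-0.12],[1,0.3,0,0.3,-0.18],[1,0.4,0,0.4,-0.24],[1,0.5,0,0.5,-0.30],[1,0.6,0,0.6,-0.36],[1,0.7,0,0.7,-0.42],[1,0.8,0,0.8,-0.48],[1,0.9,0,0.9,-0.54],[1,0.95,0,0.95,-0.6],[1,1,0,1,-0.66],[1,1,0,1,-0.72],[1,1,0,1,-0.78],[1,1,0,1,-0.84],[1,1,0,1,-0.867],[1,1,0,1,-0.867]]'
python3 - <<'E'
from h import *
rowto([.54,.02,.30],0.15)
E
```

```text
clock: 1.75
position: [0.3756, -0.1056, 0.2448]
orientation: [-0.462, 0.461, 0.536, -0.536]
force: [-0.4, 0.1, 0.3]
gripper_width: 0.0851
q6 0.018842670236029372 row xyz turn [np.float64(0.3326), np.float64(-0.1839), np.float64(-0.6043), np.float64(-0.0001), 'alt', np.float64(2.094)]
```

```bash
python3 -m jog '[[1,0.1,-0.06,-0.2,0],[1,0.2,-0.12,-0.35,0],[1,0.3,-0.18,-0.5,0],[1,0.333,-0.184,-0.604,0],[1,0.333,-0.184,-0.604,0],[1,0.333,-0.184,-0.604,0],[1,0.333,-0.184,-0.604,0],[1,0.333,-0.184,-0.604,0]]'
python3 - <<'E'
from h import *
import pickle
p=manip.camera_params('wrist'); im=manip.camera('wrist'); pickle.dump(p,open('w1.pkl','wb')); cv2.imwrite('pics/w1.png',im)
E
```

```text
clock: 2.55
position: [0.5392, 0.0195, 0.3002]
orientation: [-0.462, 0.461, 0.536, -0.536]
force: [0.2, -0.7, 0.1]
gripper_width: 0.0854
```

View pics/w1.png

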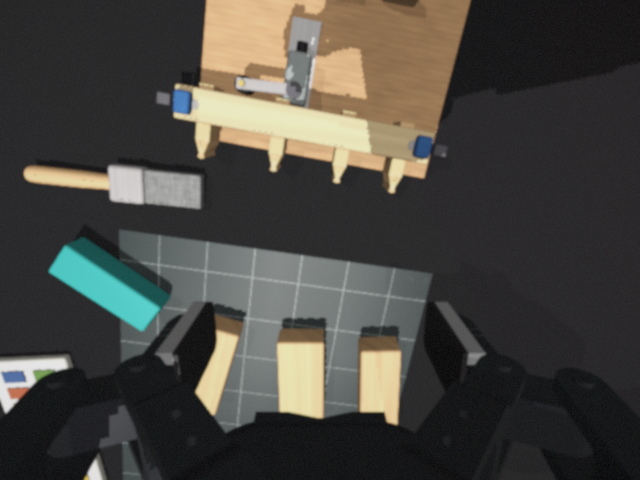

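The view shows the rack at upper centre, with the bridge from (176,100) to (432,145). Next come zoomed crops for corner picks.

```bash
python3 - <<'E'
import cv2
im=cv2.imread('pics/w1.png')
cv2.imwrite('pics/w1a.png',cv2.resize(im[70:210,155:315],None,fx=5,fy=4.285,interpolation=2) if 0 else cv2.resize(im[70:190,160:310],None,fx=5,fy=5,interpolation=2))
cv2.imwrite('pics/w1b.png',cv2.resize(im[90:210,305:455],None,fx=5,fy=5,interpolation=2))
E
```

```text
(no output)
```

View pics/w1a.png

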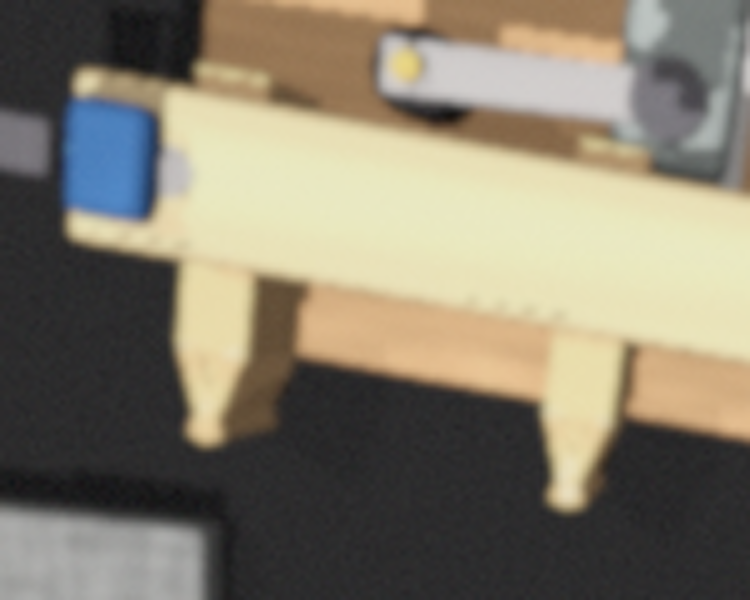

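View pics/w1b.png

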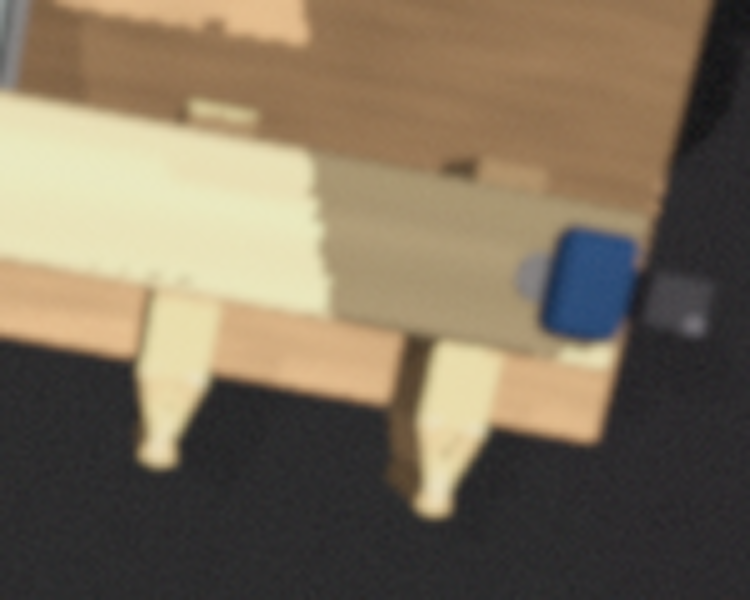

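```bash
cat > fit.py <<'E'
from h import *
import pickle
from scipy.optimize import least_squares
p=pickle.load(open('w1.pkl','rb'))
A=lambda x,y:(x/5+160-.4,y/5+70-.4); B=lambda x,y:(x/5+305-.4,y/5+90-.4)
pts=[(A(205,438),103.5,18,42),(A(567,508),26.5,18,42),(B(158,464),-42.5,18,42),(B(433,515),-103.5,18,42),
(A(175,340),110.5,0,42),(A(245,355),96.5,0,42),(A(543,403),33.5,0,42),(A(618,420),19.5,0,42),(B(140,373),-35.5,0,42),(B(210,380),-49.5,0,42),(B(418,425),-96.5,0,42),(B(490,437),-110.5,0,42),
(A(68,240),131,-18,52),(A(78,70),131,-50,52),(B(655,215),-131,-50,52),(B(608,365),-131,-18,52)]
uv=np.array([a[0] for a in pts]); L=np.array([a[1:] for a in pts])/1000.
def W(t,L=L):
    c,s=np.cos(t[2]),np.sin(t[2]); return np.c_[t[0]+c*L[:,0]-s*L[:,1],t[1]+s*L[:,0]+c*L[:,1],L[:,2]]
r=least_squares(lambda t:(w2px('wrist',W(t),p)-uv).ravel(),[.56,-.03,0],loss='soft_l1')
print('wrist',r.x,(w2px('wrist',W(r.x),p)-uv).round(1).tolist())
# top: crop offset (335,180), 4.4
T=lambda x,y:(x/4.4+335-.4,y/4.4+180-.4)
tp=[(T(45,85),103.5,18,42),(T(40,233),26.5,18,42),(T(35,366),-42.5,18,42),(T(31,485),-103.5,18,42),(T(118,30),131,-18,52),(T(183,32),131,-50,52),(T(106,540),-131,-18,52),(T(168,545),-131,-50,52)]
uv2=np.array([a[0] for a in tp]); L2=np.array([a[1:] for a in tp])/1000.
r2=least_squares(lambda t:(w2px('top',W(t,L2))-uv2).ravel(),[.56,-.03,0],loss='soft_l1')
print('top',r2.x,(w2px('top',W(r2.x,L2))-uv2).round(1).tolist())
# tab of the arm: pivot & roller cap
for nm,f in(('w',lambda t:[px2w('wrist',[A(668,100)],.044,p),px2w('wrist',[A(407,65)],.044,p)]),('t',lambda t:[px2w('top',[T(208,258)],.044),px2w('top',[T(201,152)],.044)])):
    t=r.x if nm=='w' else r2.x
    for q in f(t):
        d=q[0,:2]-t[:2]; c,s=np.cos(t[2]),np.sin(t[2]); print(nm,'rack',c*d[0]+s*d[1],-s*d[0]+c*d[1])
E
python3 fit.py
```

```text
wrist [ 0.56453692 -0.02175363 -0.02934011] [[0.1, 0.0], [-0.1, -0.8], [0.0, -0.5], [0.0, -0.7], [0.8, 1.0], [0.3, 0.5], [0.5, 1.9], [-1.4, 1.0], [0.4, -0.2], [-0.7, 0.8], [0.6, -0.3], [-1.1, -0.4], [-0.3, -1.0], [-0.4, -1.2], [-0.1, -0.1], [0.9, 1.6]]
top [ 0.56780408 -0.02142695 -0.02364074] [[0.2, -0.2], [0.2, -0.4], [0.4, -0.2], [0.5, 0.0], [-0.0, 0.0], [-0.7, 0.0], [-0.6, 0.7], [-0.2, 0.0]]
w rack 0.017465795007229445 -0.0647592792990103
w rack 0.06945906613455724 -0.06189464076754621
t rack 0.015517505733918496 -0.06799413144693209
t rack 0.07031887361329474 -0.06310006688546825
```

```bash
python3 - <<'E'
from h import *
import pickle
p=pickle.load(open('w1.pkl','rb'))
print(px2w('wrist',[[202,174],[200,207],[110,165],[108,200]],.01,p).round(4))
print(px2w('top',[[319,197],[336,197]],.01).round(4))
# spacer near end from wrist view: top face corners
print(px2w('wrist',[[278,331],[325,328]],.036,p).round(4))
im=cv2.imread('pics/w1.png');cv2.imwrite('pics/w1c.png',cv2.resize(im[300:440,220:420],None,fx=4,fy=4,interpolation=2))
t=np.array([.566,-.0216]);c,s=np.cos(-.027),np.sin(-.027)
for y in(.2,.1,.045,0,-.055): print(y,t+[c*.065-s*y,s*.065+c*y])
E
```

```text
[[0.676  0.0159 0.01  ]
 [0.6763 0.0554 0.01  ]
 [0.7813 0.0214 0.01  ]
 [0.7846 0.0632 0.01  ]]
[[0.681  0.0542 0.01  ]
 [0.6814 0.0142 0.01  ]]
[[0.5639 0.1924 0.036 ]
 [0.5065 0.1795 0.036 ]]
0.2 [0.63637565 0.17657232]
0.1 [0.63367598 0.07660877]
0.045 [0.63219116 0.02162881]
0 [ 0.63097631 -0.02335479]
-0.055 [ 0.62949149 -0.07833474]
```

View pics/w1c.png

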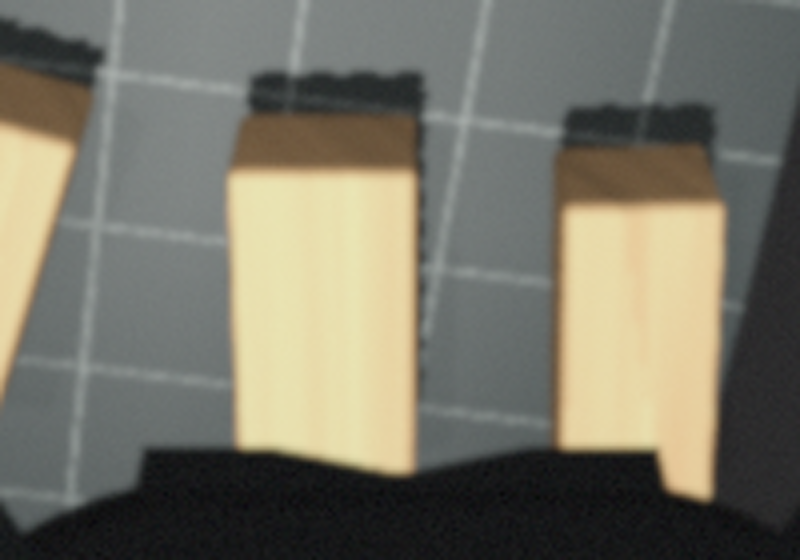

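```bash
python3 - <<'E'
from h import *
import pickle
p=pickle.load(open('w1.pkl','rb'))
a=px2w('wrist',[[277,342],[324,341.7],[279.3,410],[324,414]],.036,p).round(4);print(a)
print(np.arctan2(*(a[2]-a[0])[:2]),np.arctan2(*(a[3]-a[1])[:2]))
c=np.array([.527,.2664]);u=np.array([-.1523,.988]);g=c+u*.050
print(g, c-u*.065)
rowto([*g,.10],.153);rowto([*g,.021],.153)
E
```

```text
[[0.5634 0.2083 0.036 ]
 [0.5048 0.199  0.036 ]
 [0.5483 0.3125 0.036 ]
 [0.4877 0.3101 0.036 ]]
-0.14391182689475598 -0.15271696451284894
[0.519385 0.3158  ] [0.5368995 0.20218  ]
q6 -0.17641018040771161 row xyz turn [np.float64(0.9856), np.float64(0.6695), np.float64(-0.0816), np.float64(-0.0028), 'alt', np.float64(2.092)]
q6 -0.17641018040771161 row xyz turn [np.float64(0.9851), np.float64(0.9328), np.float64(-0.0817), np.float64(-0.0028), 'alt', np.float64(2.092)]
```

```bash
python3 -m jog '[[1,0.15,0.1,0,0],[1,0.3,0.2,-0.02,0],[1,0.45,0.3,-0.04,0],[1,0.6,0.4,-0.06,0],[1,0.75,0.5,-0.08,0],[1,0.9,0.6,-0.08,0],[1,0.985,0.67,-0.08,-0.003],[1,0.985,0.67,-0.08,-0.003],[1,0.985,0.67,-0.08,-0.003],[1,0.985,0.67,-0.08,-0.003]]'
python3 - <<'E'
from h import *
p=manip.camera_params('wrist');im=manip.camera('wrist');cv2.imwrite('pics/w2.png',im)
rowto([.5185,.3158,.021],.153)
E
```

```text
clock: 3.6
position: [0.5195, 0.3148, 0.1011]
orientation: [-0.461, 0.46, 0.537, -0.536]
force: [0.1, 0.2, 0.3]
gripper_width: 0.0852
q6 -0.6480377870518265 row xyz turn [np.float64(0.0037), np.float64(0.2683), np.float64(0.004), np.float64(-0.0005), 'alt', np.float64(2.094)]
```

View pics/w2.png

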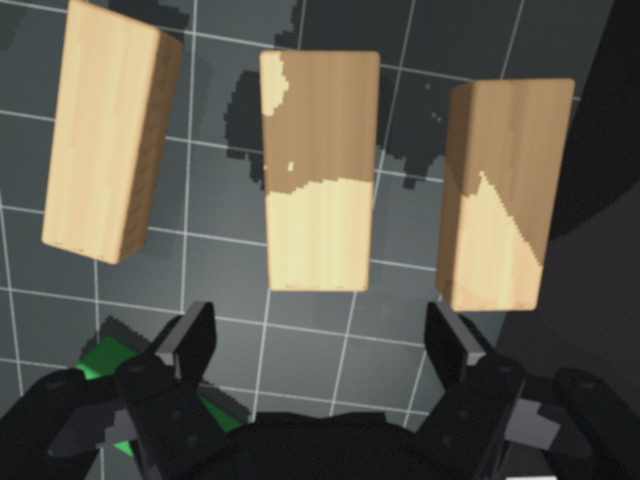

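```bash
python3 - <<'E'
from h import *
print(px2w('wrist',[[271,290],[368,290],[262,53],[380,53]],.036),px2w('wrist',[[455,310],[537,309]],.036),px2w('wrist',[[43,241],[120,263]],.036))
E
python3 -m jog '[[1,0.004,0.05,0,0],[1,0.004,0.1,0,0],[1,0.004,0.15,0,0],[1,0.004,0.2,0,0],[1,0.004,0.24,0,0],[1,0.004,0.262,0,0],[1,0.004,0.262,0,0],[0,0.004,0.262,0,0],[-0.5,0.004,0.262,0,0],[-0.5,0.004,0.262,0,0],[-0.5,0.004,0.262,0,0],[-0.5,0.004,0.262,0,0],[-0.5,0.004,0.262,0,0]]' 40
```

```text
[[0.54412394 0.33641476 0.036     ]
 [0.4871641  0.3275875  0.036     ]
 [0.56275508 0.21079792 0.036     ]
 [0.50569506 0.20201792 0.036     ]] [[0.43264468 0.33253962 0.036     ]
 [0.38391657 0.32430095 0.036     ]] [[0.67596137 0.32591428 0.036     ]
 [0.63271368 0.33277456 0.036     ]]
clock: 4.95
position: [0.5204, 0.3166, 0.0241]
orientation: [-0.461, 0.46, 0.538, -0.535]
force: [-0.1, 0.9, 5.7]
gripper_width: 0.0591
```

```bash
python3 - <<'E'
from h import *
import pickle
p=pickle.load(open('w1.pkl','rb'))
print(px2w('wrist',[[145,330],[168,296]],.0,p).round(3),px2w('wrist',[[145,316],[168,290]],.036,p).round(3),px2w('top',[[265,181],[249,174]],.036).round(3))
P,M,s=pose();print(s['force'],s['torque'],s['q'])
rowto([.545,.165,.025],.153)
rowto([.560,.165,.025],-.027)
E
```

```text
[[0.745 0.24  0.   ]
 [0.715 0.184 0.   ]] [[0.728 0.196 0.036]
 [0.701 0.156 0.036]] [[0.712 0.179 0.036]
 [0.728 0.216 0.036]]
[-0.1480724   0.85752653  5.68700648] [-0.03996816  0.23836143 -0.03528096] [ 8.02533551e-01  5.18536913e-01 -8.71867562e-02 -5.87509371e-04
 -9.60059871e-01 -6.49647265e-01]
q6 -0.6496472650723937 row xyz turn [np.float64(-0.5118), np.float64(-0.0048), np.float64(-0.0044), np.float64(-0.0003), 'alt', np.float64(2.094)]
q6 -0.6496472650723937 row xyz turn [np.float64(-0.5194), np.float64(-0.0046), np.float64(-0.0538), np.float64(0.1197), 'alt', np.float64(-1.975)]
```

```bash
python3 -m jog '[[-0.5,-0.02,-0.005,0,0],[-0.5,-0.06,-0.005,0,0],[-0.5,-0.12,-0.005,0,0],[-0.5,-0.18,-0.005,0,0],[-0.5,-0.24,-0.005,0,0],[-0.5,-0.3,-0.005,0,0],[-0.5,-0.36,-0.005,0,0],[-0.5,-0.42,-0.005,0,0],[-0.5,-0.47,-0.005,-0.01,0.02],[-0.5,-0.5,-0.005,-0.03,0.05],[-0.5,-0.515,-0.005,-0.05,0.09],[-0.5,-0.52,-0.005,-0.054,0.12],[-0.5,-0.52,-0.005,-0.054,0.12],[-0.5,-0.52,-0.005,-0.054,0.12]]' 40
python3 - <<'E'
from h import *
import pickle
p=manip.camera_params('wrist');im=manip.camera('wrist');cv2.imwrite('pics/w3.png',im);pickle.dump(p,open('w3.pkl','wb'))
cv2.imwrite('pics/t3.png',manip.camera('top'))
rowto([.635,.165,.0235],-.027)
E
```

```text
clock: 6.35
position: [0.5604, 0.1649, 0.025]
orientation: [0.507, -0.507, -0.495, 0.491]
force: [-0.1, -0.8, -1.9]
gripper_width: 0.0594
q6 -0.578557702571022 row xyz turn [np.float64(0.0066), np.float64(0.0059), np.float64(-0.2495), np.float64(0.0001), 'alt', np.float64(-2.094)]
```

View pics/w3.png

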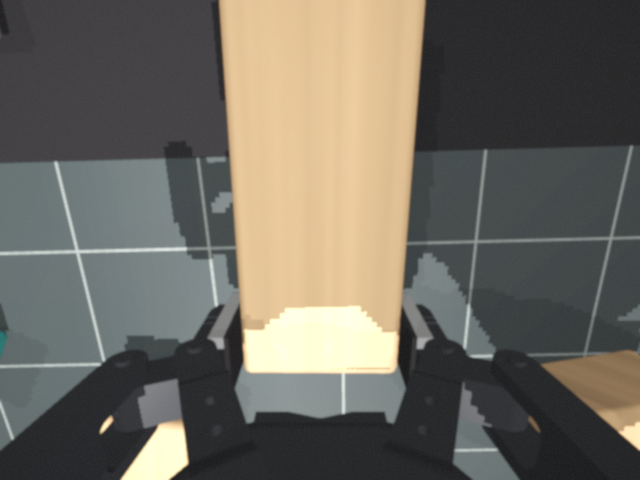

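View pics/t3.png

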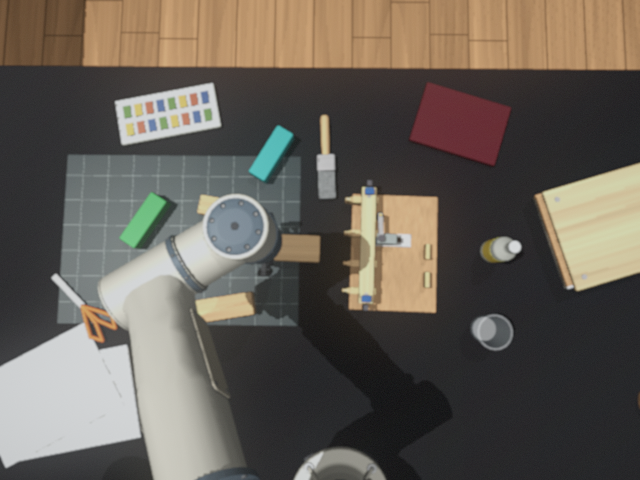

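```bash
python3 -m jog '[[-0.5,0,0,-0.04,0],[-0.5,0,0,-0.09,0],[-0.5,0,0,-0.14,0],[-0.5,0,0,-0.19,0],[-0.5,0,0,-0.22,0],[-0.5,0,0,-0.24,0],[-0.5,0,0,-0.245,0],[-0.5,0,0,-0.245,0],[-0.5,0,0,-0.245,0]]' 40
python3 - <<'E'
from h import *
import pickle
p=manip.camera_params('wrist');im=manip.camera('wrist');cv2.imwrite('pics/w4.png',im);pickle.dump(p,open('w4.pkl','wb'))
t=manip.camera('top');cv2.imwrite('pics/t4.png',t);cv2.imwrite('pics/t4z.png',cv2.resize(t[140:320,240:450],None,fx=3.5,fy=3.5,interpolation=2))
s=manip.camera('scene');cv2.imwrite('pics/s4.png',s);cv2.imwrite('pics/s4z.png',cv2.resize(s[190:340,200:400],None,fx=4,fy=4,interpolation=2))
E
```

```text
clock: 7.35
position: [0.6331, 0.1631, 0.0253]
orientation: [0.507, -0.506, -0.495, 0.492]
force: [0.4, 0.5, -2.2]
gripper_width: 0.0594
```

View pics/w4.png

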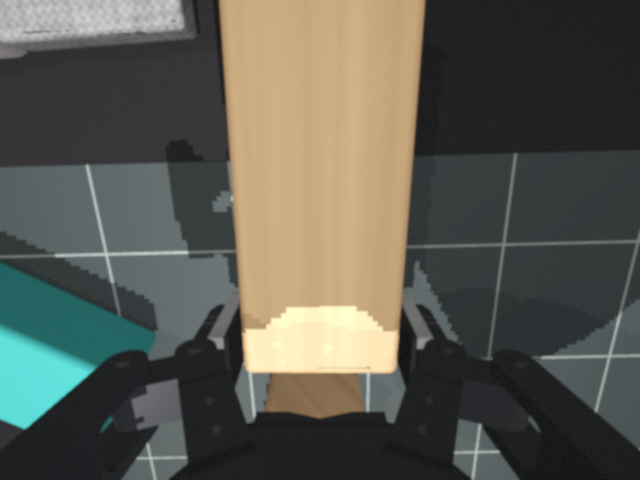

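View pics/t4z.png

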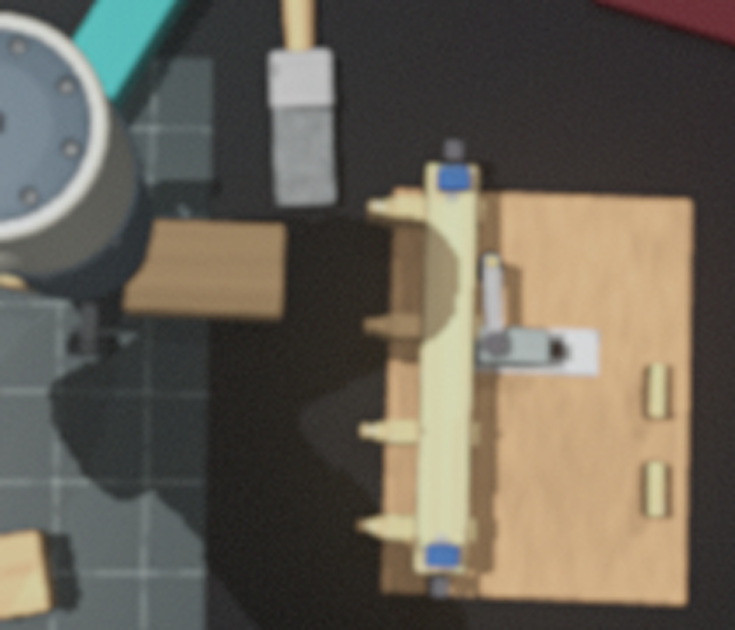

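View pics/s4z.png

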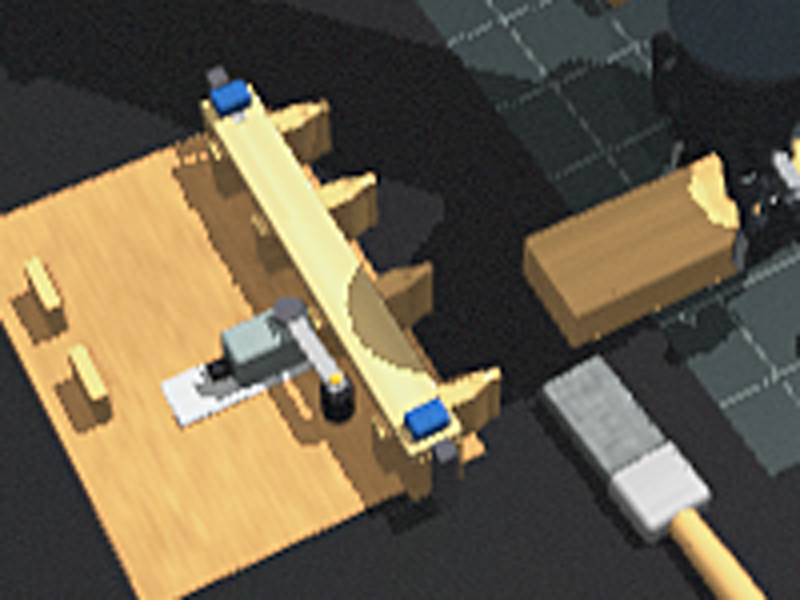

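```bash
python3 - <<'E'
from h import *
import pickle
T=lambda x,y:(x/3.5+240-.36,y/3.5+140-.36)
t=np.array([.5678,-.02143,-.0236])
def rk(q,t=t):
    d=q[:,:2]-t[:2];c,s=np.cos(t[2]),np.sin(t[2]);return np.c_[c*d[:,0]+s*d[:,1],-s*d[:,0]+c*d[:,1]].round(4)
print('block end corners top',rk(px2w('top',[T(286,224),T(284,319),T(160,221),T(130,309)],.036)))
print('tips',rk(px2w('top',[T(370,208),T(365,325),T(361,430),T(361,526)],.042)))
g=cv2.cvtColor(cv2.imread('pics/t4.png'),cv2.COLOR_BGR2GRAY)
for c in(290,300,305,310,315):print(c,g[198:236,c].tolist())
# wrist: block edges
p=pickle.load(open('w4.pkl','rb'))
w=px2w('wrist',[[221,5],[424,5],[244,365],[397,365]],.036,p);print(w.round(4));
m=(w[0]+w[1])/2-(w[2]+w[3])/2;print('axis',np.arctan2(-m[0],-m[1])*-1, np.arctan2((w[2]-w[0])[0],(w[2]-w[0])[1]),np.arctan2((w[3]-w[1])[0],(w[3]-w[1])[1]))
print('rack by wristfit',rk(w,np.array([.56454,-.02175,-.0293])))
# brush
print('brush',px2w('wrist',[[196,35]],.005,p),px2w('wrist',[[190,0]],.018,p))
E
```

```text
block end corners top [[0.0913 0.0716]
 [0.0286 0.0707]
 [0.0905 0.1543]
 [0.0317 0.1714]]
tips [[ 0.1027  0.0171]
 [ 0.0258  0.018 ]
 [-0.0422  0.0185]
 [-0.1036  0.0165]]
290 [61, 67, 68, 68, 83, 112, 131, 135, 134, 133, 136, 137, 137, 135, 135, 133, 131, 131, 134, 134, 134, 138, 135, 134, 131, 129, 128, 125, 127, 120, 106, 85, 64, 54, 49, 47, 47, 49]
300 [51, 51, 51, 50, 62, 98, 125, 135, 133, 135, 134, 136, 136, 136, 134, 133, 132, 133, 134, 135, 135, 135, 138, 136, 132, 130, 128, 127, 126, 126, 118, 93, 68, 46, 37, 35, 35, 35]
305 [53, 53, 50, 52, 60, 91, 122, 133, 136, 134, 135, 136, 135, 135, 133, 132, 132, 133, 134, 133, 134, 135, 137, 136, 131, 131, 129, 127, 128, 127, 120, 99, 72, 49, 38, 35, 34, 32]
310 [52, 50, 52, 47, 48, 79, 116, 132, 134, 135, 135, 136, 136, 135, 135, 135, 132, 132, 134, 135, 134, 136, 137, 135, 133, 132, 128, 127, 128, 128, 120, 99, 76, 55, 38, 33, 35, 36]
315 [52, 50, 50, 48, 44, 72, 111, 130, 135, 135, 135, 137, 136, 135, 135, 133, 134, 133, 134, 135, 134, 134, 136, 136, 133, 131, 128, 128, 129, 128, 125, 109, 85, 59, 43, 36, 33, 36]
[[0.6566 0.0545 0.036 ]
 [0.5986 0.056  0.036 ]
 [0.6608 0.1757 0.036 ]
 [0.6017 0.1771 0.036 ]]
axis -0.03002759503665978 0.0345080523257828 0.025541211493885874
rack by wristfit [[0.0898 0.0789]
 [0.0317 0.0787]
 [0.0905 0.2001]
 [0.0313 0.1998]]
brush [[0.67426311 0.05479246 0.005     ]] [[0.67094762 0.04751585 0.018     ]]
```

```bash
python3 -m jog '[[-0.5,0,0,-0.007,0],[-0.5,-0.01,0,-0.0135,0],[-0.5,-0.05,0,-0.0135,0],[-0.5,-0.09,0,-0.0135,0],[-0.5,-0.12,0,-0.0135,0],[-0.5,-0.14,0,-0.0135,0],[-0.5,-0.15,0,-0.0135,0],[-0.5,-0.15,0,-0.0135,0]]' 40
python3 - <<'E'
from h import *
import pickle
p=manip.camera_params('wrist');im=manip.camera('wrist');cv2.imwrite('pics/w5.png',im);pickle.dump(p,open('w5.pkl','wb'))
t=manip.camera('top');cv2.imwrite('pics/t5.png',t);cv2.imwrite('pics/t5z.png',cv2.resize(t[170:270,270:410],None,fx=5.5,fy=5.5,interpolation=2))
E
```

```text
clock: 8.3
position: [0.6362, 0.1176, 0.0253]
orientation: [0.507, -0.506, -0.495, 0.491]
force: [-0.1, 0.7, -2.0]
gripper_width: 0.0593
```

View pics/w5.png

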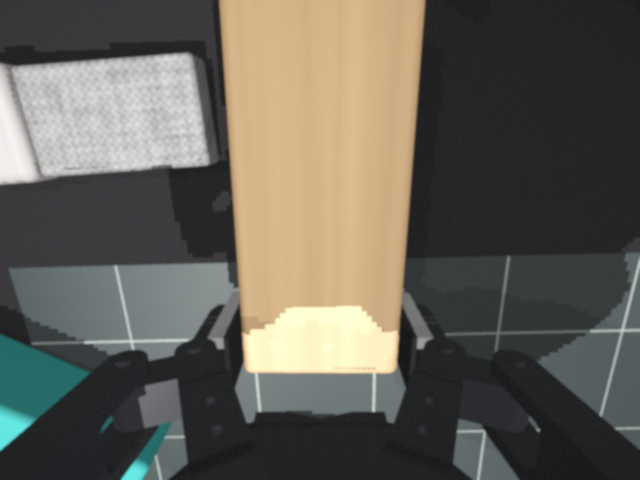

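View pics/t5z.png

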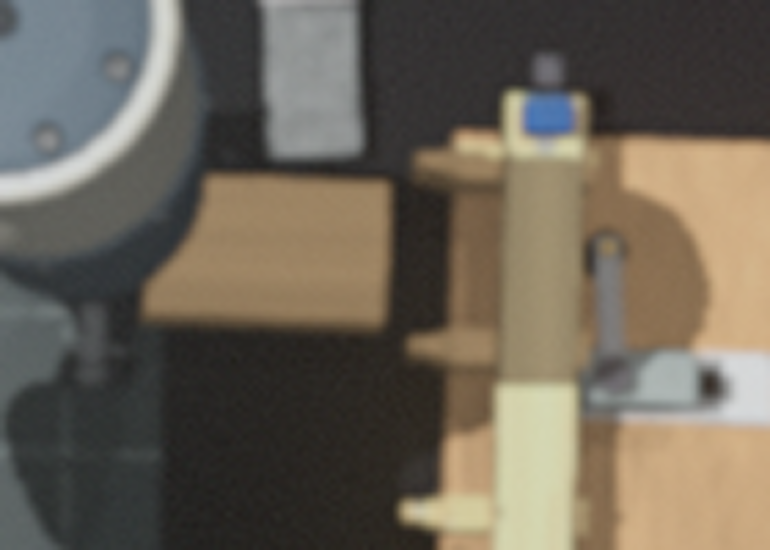

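```bash
python3 - <<'E'
from h import *
import pickle
T=lambda x,y:(x/5.5+270-.41,y/5.5+170-.41)
def rk(q,t):
    d=q[:,:2]-t[:2];c,s=np.cos(t[2]),np.sin(t[2]);return np.c_[c*d[:,0]+s*d[:,1],-s*d[:,0]+c*d[:,1]].round(4)
tt=np.array([.5678,-.02143,-.0236])
print('block',rk(px2w('top',[T(392,179),T(388,328)],.036),tt),rk(px2w('top',[T(388,328)],.0),tt),'tips',rk(px2w('top',[T(413,161),T(406,346),T(402,511)],.042),tt))
p=pickle.load(open('w5.pkl','rb'))
w=px2w('wrist',[[221,5],[424,5],[244,365],[397,365]],.036,p)
print(rk(w,np.array([.56454,-.02175,-.0293])), 'brush',px2w('wrist',[[218,160],[205,58]],.005,p).round(4), px2w('wrist',[[205,165],[190,58]],.018,p).round(4))
E
```

```text
block [[0.0963 0.027 ]
 [0.0337 0.0267]] [[0.0378 0.0259]] tips [[ 0.1031  0.0187]
 [ 0.0258  0.0192]
 [-0.0422  0.0187]]
[[0.0942 0.0334]
 [0.0361 0.0333]
 [0.0949 0.1547]
 [0.0357 0.1544]] brush [[0.6742 0.0546 0.005 ]
 [0.6749 0.0169 0.005 ]] [[0.6755 0.0553 0.018 ]
 [0.6763 0.0191 0.018 ]]
```

```bash
python3 -m jog '[[-0.5,-0.02,0,0,0],[-0.5,-0.045,0,0,0],[-0.5,-0.07,0,0,0],[-0.5,-0.095,0,0,0],[-0.5,-0.12,0,0,0],[-0.5,-0.127,0,0,0],[-0.5,-0.127,0,0,0]]' 40
python3 - <<'E'
from h import *
t=manip.camera('top');cv2.imwrite('pics/t6.png',t);cv2.imwrite('pics/t6z.png',cv2.resize(t[170:270,270:410],None,fx=5.5,fy=5.5,interpolation=2))
E
```

```text
clock: 9.1
position: [0.6352, 0.0796, 0.0252]
orientation: [0.507, -0.507, -0.495, 0.491]
force: [-0.3, 0.2, -3.0]
gripper_width: 0.0593
```

View pics/t6z.png

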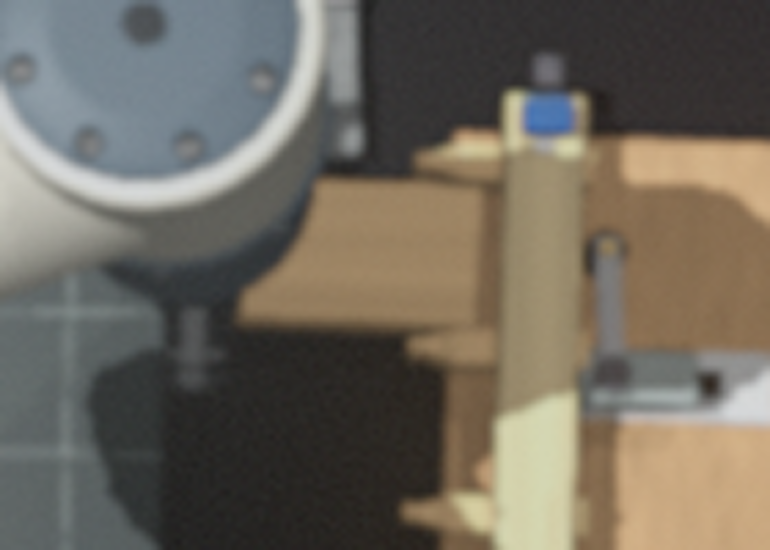

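```bash
python3 -m jog '[[0.5,0,0,0,0],[0.8,0,0,0,0],[0.8,0,0,0,0],[0.8,0,-0.05,0,0],[0.8,0,-0.12,0,0],[0.8,0.03,-0.2,0,0],[0.2,0.08,-0.22,0,0],[-0.5,0.13,-0.22,0,0],[-0.5,0.15,-0.22,0,0],[-0.5,0.155,-0.22,0,0],[-0.5,0.155,-0.22,0,0]]' 40
python3 - <<'E'
from h import *
import pickle
p=manip.camera_params('wrist');im=manip.camera('wrist');cv2.imwrite('pics/w7.png',im);pickle.dump(p,open('w7.pkl','wb'))
E
```

```text
clock: 10.25
position: [0.6357, 0.1262, 0.0902]
orientation: [0.507, -0.506, -0.495, 0.492]
force: [0.6, 0.8, 0.0]
gripper_width: 0.0215
```

View pics/w7.png

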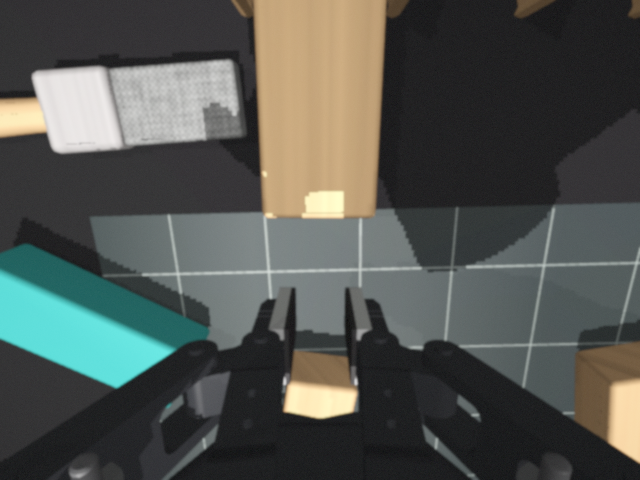

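```bash
python3 - <<'E'
from h import *
print(px2w('wrist',[[262,217],[376,216],[254,20],[386,20]],.036).round(4), px2w('wrist',[[243,135]],.018).round(4))
rowto([.6355,.1262,.025],-.029)
E
python3 -m jog '[[-0.5,0,0.05,0,0],[-0.5,0,0.1,0,0],[-0.5,0,0.15,0,0],[-0.5,0,0.19,0,0],[-0.5,0,0.217,0,0],[-0.5,0,0.217,0,0],[-0.5,0,0.217,0,0]]'
```

```text
[[0.6636 0.0954 0.036 ]
 [0.6037 0.0964 0.036 ]
 [0.6604 0.0044 0.036 ]
 [0.6011 0.006  0.036 ]] [[0.6736 0.0541 0.018 ]]
q6 -0.4603899861205202 row xyz turn [np.float64(0.0002), np.float64(0.2179), np.float64(0.0014), np.float64(0.0015), 'alt', np.float64(-2.093)]
clock: 11.0
position: [0.6363, 0.1261, 0.0257]
orientation: [0.507, -0.506, -0.495, 0.492]
force: [0.3, -0.5, 1.3]
gripper_width: 0.0213
```

```bash
python3 -m jog '[[-0.5,-0.02,0,0,0],[-0.5,-0.035,0,0,0],[-0.5,-0.05,0,0,0],[-0.5,-0.07,0,0,0],[-0.5,-0.09,0,0,0],[-0.5,-0.11,0,0,0],[-0.5,-0.13,0,0,0],[-0.5,-0.15,0,0,0],[-0.5,-0.17,0,0,0],[-0.5,-0.185,0,0,0],[-0.5,-0.195,0,0,0],[-0.5,-0.2,0,0,0],[-0.5,-0.2,0,0,0]]'
python3 - <<'E'
from h import *
import pickle
p=manip.camera_params('wrist');im=manip.camera('wrist');cv2.imwrite('pics/w8.png',im);pickle.dump(p,open('w8.pkl','wb'))
t=manip.camera('top');cv2.imwrite('pics/t8.png',t);cv2.imwrite('pics/t8z.png',cv2.resize(t[170:270,270:410],None,fx=5.5,fy=5.5,interpolation=2))
E
```

```text
clock: 12.3
position: [0.6345, 0.0657, 0.0253]
orientation: [0.507, -0.506, -0.494, 0.492]
force: [1.2, 1.1, 0.4]
gripper_width: 0.0212
```

View pics/w8.png

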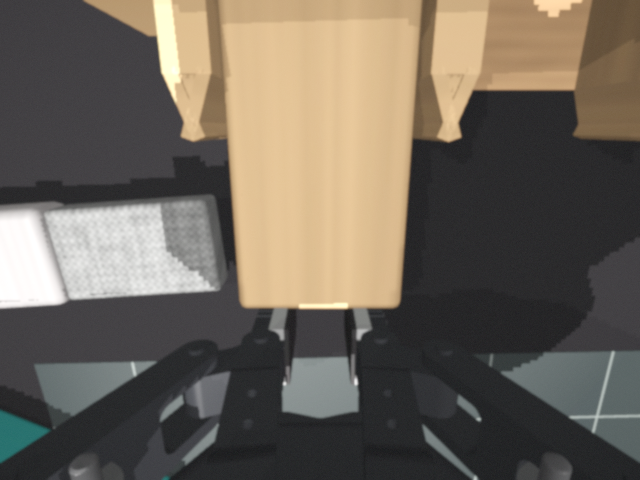

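View pics/t8z.png

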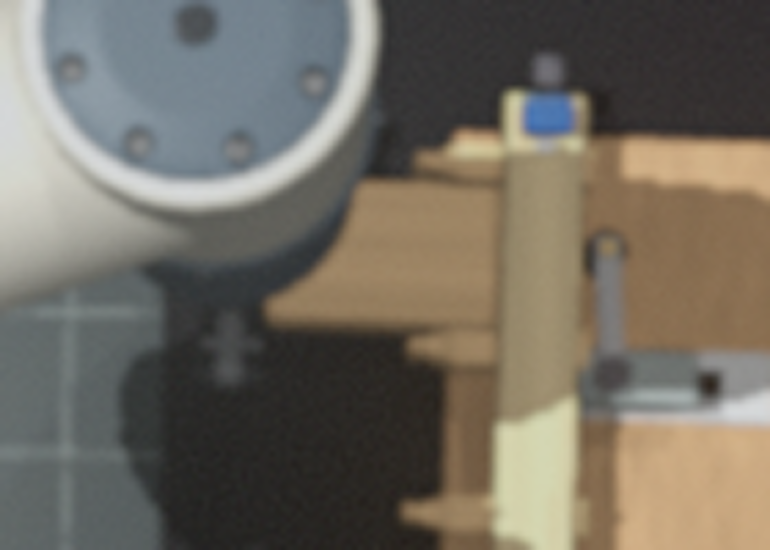

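```bash
python3 - <<'E'
from h import *
import pickle
p=pickle.load(open('w8.pkl','rb'))
rear=px2w('wrist',[[240,306],[401,305]],.036,p);tips=px2w('wrist',[[193,138],[449,138]],.042,p)
print(rear.round(4),tips.round(4)); a=-.029
n=np.array([-np.sin(a),np.cos(a)]); print('rear rack y',((rear[:,:2]-tips[:,:2])@n+.018))
print(pose()[0])
E
```

```text
[[0.6614 0.0528 0.036 ]
 [0.6026 0.0539 0.036 ]] [[ 0.6688 -0.0067  0.042 ]
 [ 0.5919 -0.0047  0.042 ]]
rear rack y [0.07727456 0.07687537]
[0.63420004 0.06566025 0.02501588]
```

```bash
python3 -m jog '[[-0.5,-0.01,0,0,0],[-0.5,-0.02,0,0,0],[-0.5,-0.03,0,0,0],[-0.5,-0.04,0,0,0],[-0.5,-0.05,0,0,0],[-0.5,-0.06,0,0,0],[-0.5,-0.065,0,0,0],[-0.5,-0.065,0,0,0]]'
cat > look.py <<'E'
from h import *
import pickle,sys
n=sys.argv[1]
p=manip.camera_params('wrist');im=manip.camera('wrist');cv2.imwrite(f'pics/w{n}.png',im);pickle.dump(p,open(f'w{n}.pkl','wb'))
t=manip.camera('top');cv2.imwrite(f'pics/t{n}.png',t);a=cv2.resize(t[200:260,340:420],None,fx=7,fy=7,interpolation=2)
s=manip.camera('scene');cv2.imwrite(f'pics/s{n}.png',s);b=cv2.resize(s[220:340,220:340],None,fx=3.5,fy=3.5,interpolation=2)
cv2.imwrite(f'pics/a{n}.png',cv2.resize(np.hstack([a[:420],b[:420]]),None,fx=.8,fy=.8,interpolation=3))
cv2.imwrite(f'pics/tz{n}.png',a)
E
python3 look.py 9
```

```text
clock: 13.2
position: [0.6343, 0.0484, 0.025]
orientation: [0.507, -0.506, -0.496, 0.491]
force: [0.4, 9.1, 0.1]
gripper_width: 0.0214
```

View pics/a9.png

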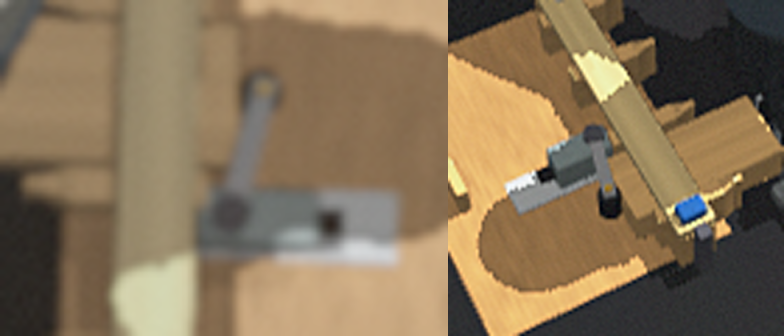

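View pics/w9.png

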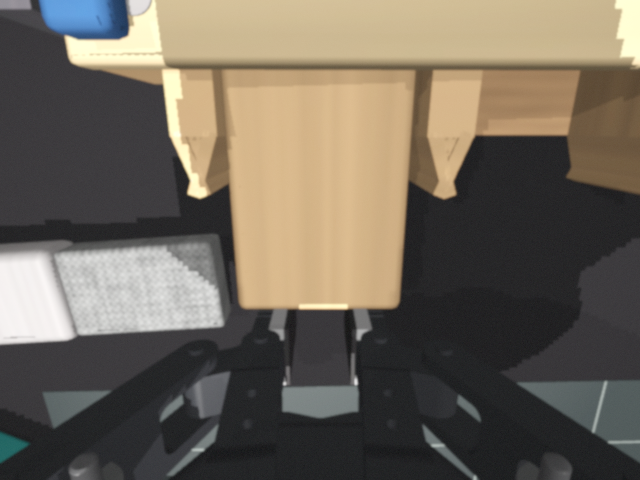

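View pics/tz9.png

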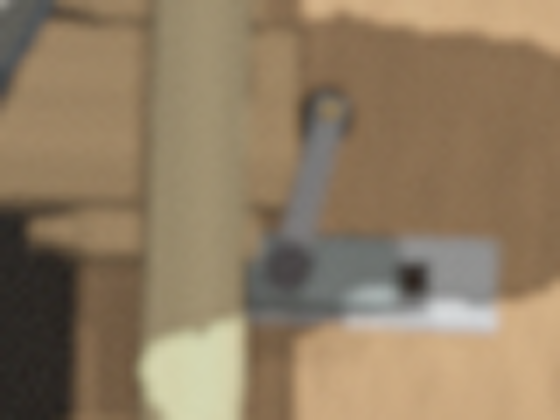

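```bash
cat > ang.py <<'E'
from h import *
import pickle,sys
n=sys.argv[1];v=list(map(float,sys.argv[2:]))
T=lambda x,y:(x/7+340-.43,y/7+200-.43)
q=px2w('top',[T(*v[:2]),T(*v[2:4])],.044)[:,:2];d=q[1]-q[0];yaw=-.027
print('len',np.hypot(*d),'angle',-(np.arctan2(d[1],d[0])-yaw), 'deg',np.degrees(-(np.arctan2(d[1],d[0])-yaw)))
p=pickle.load(open(f'w{n}.pkl','rb'))
rear=px2w('wrist',[v[4:6],v[6:8]],.036,p);tips=px2w('wrist',[v[8:10],v[10:12]],.042,p);a=-.029
print('rear rack y',((rear[:,:2]-tips[:,:2])@[-np.sin(a),np.cos(a)]+.018))
E
python3 ang.py 9 289 265 329 110 240 306 401 305 198 195 445 195
```

```text
len 0.052260186760505964 angle 0.22356965635405543 deg 12.809597736277544
rear rack y [0.05992956 0.05954508]
```

```bash
python3 -m jog '[[-0.5,-0.01,0,0,0],[-0.5,-0.02,0,0,0],[-0.5,-0.03,0,0,0],[-0.5,-0.04,0,0,0],[-0.5,-0.048,0,0,0],[-0.5,-0.048,0,0,0],[-0.5,-0.048,0,0,0]]'
python3 look.py 10
```

```text
clock: 14.05
position: [0.6343, 0.0365, 0.0251]
orientation: [0.508, -0.505, -0.497, 0.49]
force: [-0.8, 10.4, 2.5]
gripper_width: 0.0212
```

View pics/tz10.png

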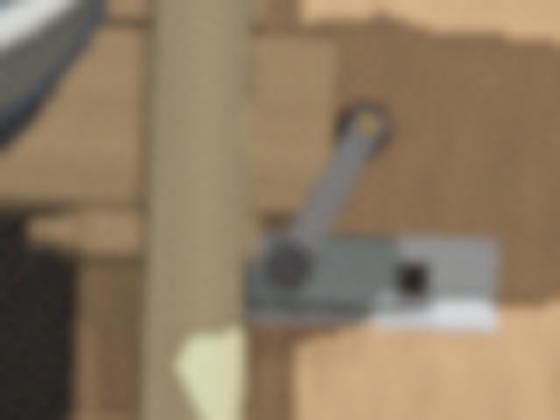

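View pics/w10.png

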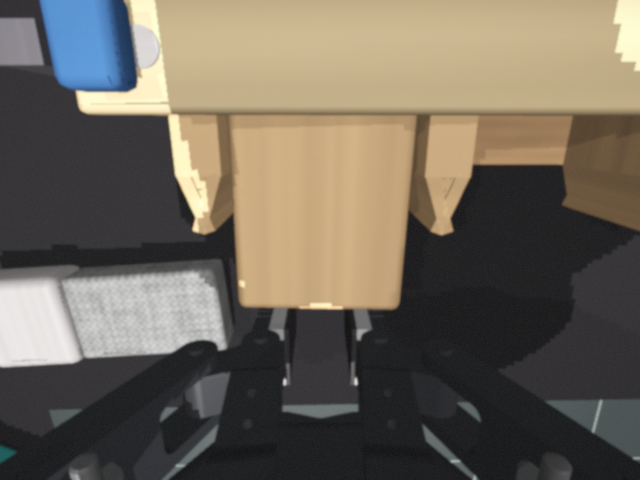

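```bash
python3 ang.py 10 289 265 369 125 241 306 400 305 203 230 442 230
```

```text
len 0.052666853940496916 angle 0.4871830499447617 deg 27.91353261214604
rear rack y [0.04856733 0.04819437]
```

```bash
python3 -m jog '[[-0.5,-0.008,0,0,0],[-0.5,-0.016,0,0,0],[-0.5,-0.024,0,0,0],[-0.5,-0.024,0,0,0],[-0.5,-0.024,0,0,0]]'
python3 look.py 11
```

```text
clock: 14.7
position: [0.6346, 0.0321, 0.0251]
orientation: [0.508, -0.505, -0.498, 0.489]
force: [-0.6, 11.0, 1.4]
gripper_width: 0.0212
```

View pics/tz11.png

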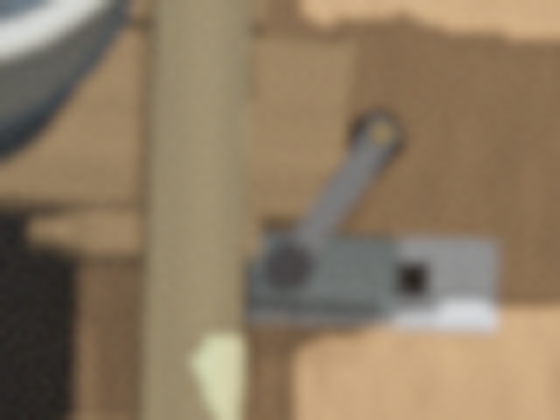

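View pics/w11.png

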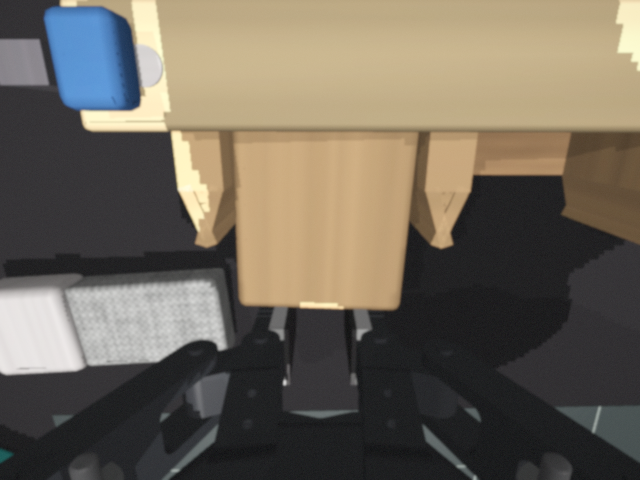

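```bash
python3 ang.py 11 289 265 381 132 241 306 400 305 205 243 441 244
```

```text
len 0.05280817556469084 angle 0.5721661485192898 deg 32.78270549041074
rear rack y [0.04420996 0.04349596]
```

```bash
python3 -m jog '[[-0.5,0.02,0,0,0],[-0.5,0.05,0,0,0],[-0.5,0.1,0,0,0],[-0.5,0.14,-0.05,0,0],[-0.5,0.15,-0.15,0,0],[-0.5,0.15,-0.3,0,0],[-0.5,0.15,-0.4,0.1,0],[-0.5,0.15,-0.5,0.2,0],[-0.5,0.15,-0.5,0.4,0],[-0.5,0.15,-0.5,0.5,0],[-0.5,0.15,-0.5,0.5,0],[-0.5,0.15,-0.5,0.5,0]]'
python3 look.py 12; python3 -c "
import cv2;a=cv2.imread('pics/t12.png');cv2.imwrite('pics/t12z.png',cv2.resize(a[100:330,190:450],None,fx=3,fy=2.6*3/2.6))
"
```

```text
clock: 16.05
position: [0.4844, 0.0794, 0.1755]
orientation: [0.508, -0.505, -0.499, 0.489]
force: [0.2, 0.1, -0.9]
gripper_width: 0.0212
```

View pics/tz12.png

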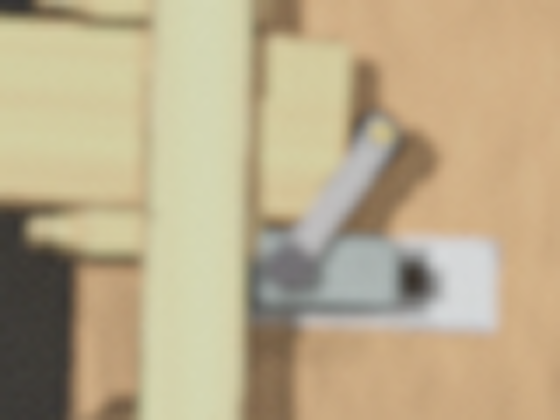

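View pics/t12.png

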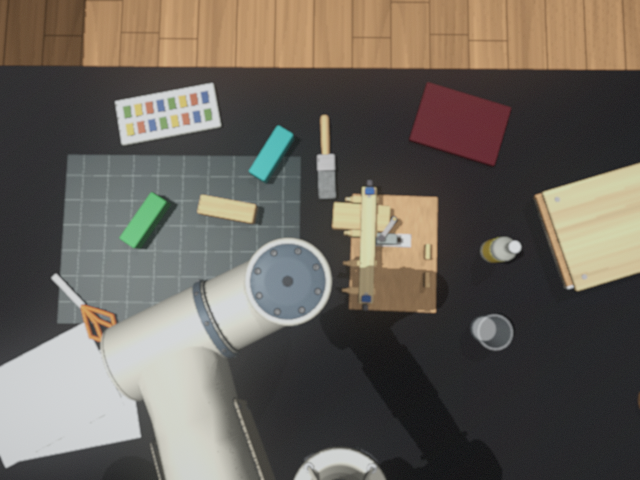

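View pics/s12.png

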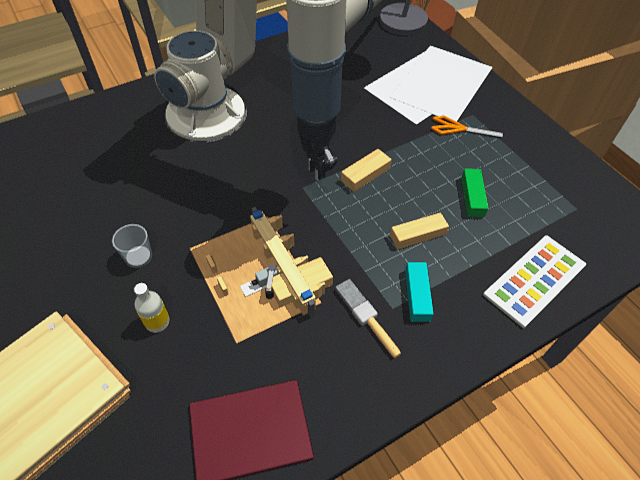

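```bash
python3 - <<'E'
import cv2
for n in('12',):
    s=cv2.imread(f'pics/s{n}.png');cv2.imwrite('pics/s12z.png',cv2.resize(s[250:310,235:315],None,fx=9,fy=9,interpolation=2))
E
python3 ang.py 12 294 266 382 130 0 0 1 1 0 0 1 1|head -1
```

```text
len 0.05290277334800793 angle 0.5417933602292803 deg 31.042472909348827
```

View pics/s12z.png

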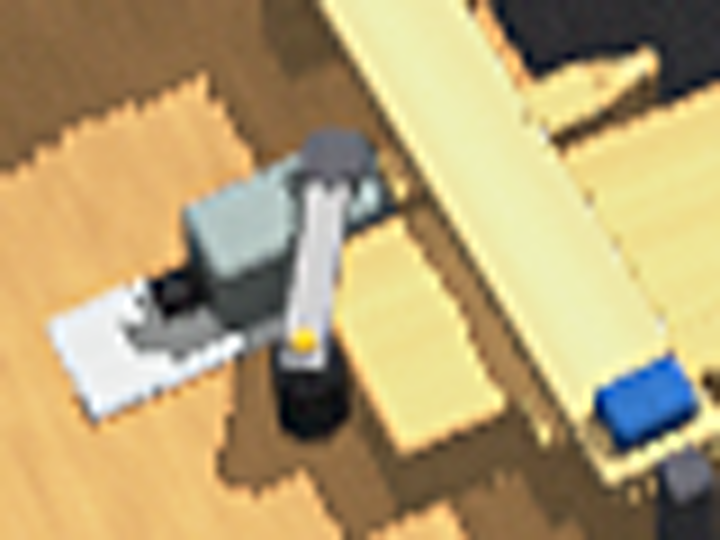

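```bash
python3 - <<'E'
from h import *
S=lambda x,y:(x/9+235-.44,y/9+250-.44)
for zp in(.044,.048):
    a=px2w('scene',[S(336,155)],zp)[0];b=px2w('scene',[S(303,340)],.045)[0];d=(b-a)[:2];print(np.hypot(*d),np.degrees(-np.arctan2(d[1],d[0])-.027))
# arm centre line direction: (325,190)->(308,325)
q=px2w('scene',[S(325,190),S(306,325)],.044);d=(q[1]-q[0])[:2];print(np.degrees(-np.arctan2(d[1],d[0])-.027))
from rig import manip
E
```

```text
0.05256517739282156 34.3327690737514
0.050044048538113985 35.017916266638146
32.65767014000697
```

The estimates agree on 31–35°, which is inside the band, so I'm handing in.

```bash
python3 -c "
from rig import manip
print(manip.job_done(), manip.observe()['clock'])"
```

```text
the job is handed in; nothing more can be done
the job is handed in; nothing more can be done
```

The 60 mm spacer is in the wide lane, and it has pushed the switch's roller arm to about 33°, inside the 25–45° you asked for. I handed the job in shortly after 16 s on the robot's clock.

**What I did:** The switch was behind the wide lane. I gripped the middle of the three birch blocks near its rear end; the fingers closed to 59 mm, which matches the widest spacer. I dragged it flat along the desk into the lane's mouth. The brush lay beside the mouth and blocked the fingers, so I let go there. I pushed the block the rest of the way from behind with nearly closed fingers, then backed off and raised the arm.

**Last checks:**
- **Arm angle:** after retreating, the top camera gave 31° and the scene camera 33–35°. While still pushing, the top camera gave 33°, and working from the block's position gave 31.5–36°. These agree to within a few degrees.
- **Forces:** the highest wrist force I read between moves was about 11 N, during the push.
- **Other objects:** the two other spacers, the brush, the jar and the glue look unmoved in the final scene view. I checked this by eye only. In the final top view the arm hid the 52 mm spacer.
- **Camera disagreement:** the wrist and top cameras differed by about 3 mm on the rack's position. I lined the block up with the lane by measuring both in the same picture.

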